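Wedge the rocking pen plotter level

TASK

The pen plotter has lost the rubber of its front left foot, so it leans on that corner and rocks. Lay the orange wedge on the cutting mat in front of it, and push its thin end straight in under the plotter's front edge, just beside the broken foot, until the plotter sits level: the raised rear right foot must come down and bear on the table, with the wedge tight. Stop as soon as the wedge takes up firmly, do not shove the plotter out of its place or handle it with the gripper, leave the other things alone, and let go at the end.

Things in the scene. Friction and masses are not known exactly. Their poses are not given: they have to be found in the camera images.
- plotter: A4 flat-bed pen plotter, loose, about 2.2 kg (up to a quarter more or less), 260 (x) by 380 (y) by 170 mm high: aluminium frame of 30 mm profile, white bed, gantry with a red pen. Origin under its middle in the plane of the soles. x to its rear, y its left, z up; its front faces the robot. At the start it leans 2 to 3 degrees down to its front left corner, over the front right and rear left feet.
- low_edge (a point): on the plotter: point of the front rail's lower front edge where the wedge should go in, 55 mm right of the broken foot (plotter frame -130, 115, 20 mm). 8 to 9 mm above the mat at the start; 20 mm above the table when level. The wedge's centre line may be 20 to 120 mm right of the foot (keep clear of the foot itself). The rail's top is at 50 mm; nothing is higher than 57 mm in the first 15 mm behind its face.
- foot_core (a point): on the plotter: lower end of the bare steel core of the broken front left foot, 14 mm across, 8 mm long (plotter frame -110, 170, 12 mm). It stands on a green stack of cutting mats, 300 by 210 mm, fixed on the table and turned like the plotter: from 190 mm in front of low_edge to 110 mm behind it, 105 mm to either side. The mats' upper face is 2 to 5.5 mm above the table, different each day.
- foot_front_right: front right rubber foot, part of the plotter, 26 mm across, 20 mm high; origin in the centre of its sole (plotter frame -110, -170, 0). It and the like feet at the rear left (110, 170, 0; foot_rear_left) stand on the table, top at z = 0; the one at the rear right (110, -170, 0; foot_rear_right) is 6 to 11 mm up at the start and stands on the table when the plotter is level.
- wedge: orange plastic wedge, loose, 70 g, 140 mm long (x), 36 mm wide (y), 25 mm high at the thick end falling evenly to 3 mm at the thin end. Origin: centre of its underside; x points to the thin end (+70 mm), thick end at -70 mm, z up. It starts flat on the table, right of the mat, its thin end pointing roughly away from the robot. Under load it holds by friction when let go.
- wedge_tip (a point): middle of the lower edge of the wedge's thin end (wedge frame 70, 0, 0 mm). With the plotter level it ends 65 to 105 mm behind the front rail's face, depending on the mat.
- wedge_back (a point): centre of the wedge's upright rear face at the thick end, 36 wide by 25 mm high (wedge frame -70, 0, 12.5 mm). Sliding it free takes under 1 N; 3 to 9 N while the corner rises; the push grows by at least half within about 4 mm of travel when the rear right foot comes to bear (friction and weight differ from day to day). Pushed farther, the whole plotter slides back.
- tape_roll: bystander: red roll of tape lying flat, 92 mm across, 42 mm high; origin under its centre
- offcut: bystander: flat wooden offcut without taper, 110 by 34 by 20 mm; origin under its centre
- pencil_pot: bystander: clear pot with pencils, 100 by 85 mm, 195 mm high over the pencils; origin under its centre
- component_box: bystander: flat clear box of parts, 110 by 75 by 24 mm; origin under its centre
- screwdriver: bystander: yellow screwdriver lying flat, 170 mm long; origin under its middle
Mind the look-alikes: they are no part of the job. Of the things that look like the wedge, the middle-sized one is meant.

How it is judged:
By the outcome, as a careful person would: the job done as asked, in the order asked, and still so for the second after the job is handed in, with the robot touching nothing.
It also fails if it takes over 70 s, if anything falls off the work surface, if the arm or the gripper's body presses on something with over 40 N, if the wrist force passes 120 N, or if a joint passes its speed limit or range.

ROBOT

A 6-joint arm with a two-finger parallel gripper is mounted at the origin on the work surface. World frame = base frame: x ahead of the robot, y to its left, z up, the work surface at z = 0. Lengths are in m, angles in rad, forces in N, time in s.
With the tool pointing down it reaches from about 0.325 to 0.9 m from the base axis. Payload 6.1 kg.
Tool frame: the origin (TCP) lies on the centre line of the jaws, within the pads' length; the fingertips stand 22 mm ahead of it and the grasp point (between the pads) lies 3 mm ahead of it; z points along the fingers, y is the direction in which the jaws open and shut (so a half turn about z gives the same grasp; the last joint's range is limited). The gripper opens to 85 mm and grips with 20 to 120 N. Pads are 22 mm wide; open, the fingers measure 114 mm over their backs; the gripper's body (76 mm by 85 mm) begins 54 mm behind the grasp point. The pads swing forward as they close: fully open they stand 13 mm farther back than shut.
Start: joints at [1.049, 0.22, 1.526, -0, 1.395, -0.126], TCP at [0.241, 0.577, 0.253] pointing down, gripper open.
Joint ranges: [-2.98, 2.98], [-0.91, 2.08], [0.09, 2.57], [-1.24, 4.39], [0.2, 2.65], [-2.68, 2.68]. Speed limits (rad/s): [2.57, 2.57, 3.01, 3.14, 3.14, 3.14].

INTERFACE

Orientations are given as a unit quaternion [x, y, z, w].
In Python, from workcell import r, imaging gives the robot as it stands.
- The arm moves only by the shell command python3 -m creep 'ROWS'. ROWS is JSON, a list of rows, each a list of 5 numbers: the gripper command: -1 is shut, 1 is fully open, values between are in proportion, then the shift along the world's x, y, z each as a share of 0.5 m, from -1 to 1, then the turn about the world's z as a share of pi/4 rad, from -1 to 1. A call has 1 to 5 rows; each row is the pose to reach, as a shift and turn from the pose commanded when the call began; what a row does not reach only later rows make up. A row lasts 1/8 s, in which the tool goes at most 62.5 mm and 10.7 degrees, less where a joint would pass 70% of its speed; a pose out of reach is approached as far as the arm can. A call with a number of a shift or a turn outside -1 to 1 is refused whole. A call with a gripper value outside its range is refused whole. The fingers move at their own pace and stop on an object; the grip force is fixed at half the most. Time passes only in rows, so rows that repeat a pose let the fingers close. It gives the time, the measured TCP pose, the force and the opening at its end, in the units of the state.
- r.read_state(): the state, without advancing time (a new reading comes with each control period).
- imaging.camera(name): name is "scene" or "top" or "wrist"; returns a dict with "frame" (420x560x3 uint8, red, green, blue), "fovy" (degrees; the focal length in pixels is half the picture's height over the tangent of half this angle, whatever the lens; pixels are square), "cx", "cy" (the principal point, pixels), "k1" (the pictures are not rectified: a ray, as slopes to the right and down, at radius r is drawn at 1 + k1 r^2 times it, then the intrinsics apply), "world_from_camera" (4x4, takes a point from camera to world coordinates); the wrist camera has in their place "T_tool_cam" (4x4, takes a point from camera to tool coordinates, whose origin is the TCP and whose axes are the flange's). Camera axes: x right, y up, looking along -z (the intrinsics and any distortion apply to the point x, -y, -z); pixel columns grow to the right and rows downward; lengths in m; the calibration is good to about 2 mm. A picture is of the moment at which its call begins: read the wrist's pose just before it. There is no depth.
- r.job_done(): hands the job in, once; it reports no verdict.
The state is a dict: "time": time; "q": joint angles; "qvel": joint speeds; "effort": joint torques, N m; "tool_pos": TCP position; "tcp_rot": TCP orientation; "contact_force": force on the tool from outside, world axes, zero at the start; "torque": the same for the moment, N m; "grip_width": opening from 0.0 (shut) to 1.0 (fully open).
Only numpy, scipy, OpenCV 4.12 (cv2) and the standard library are available. Lean on these libraries where they do the work, as an engineer would, in place of code of your own. Each camera call takes 0.05 s, during which the arm holds its last target.

## Working session

There is one attempt and no reset: what is moved stays moved. The work goes in short steps, Python scripts to look and compute and a shell command to move; the robot and the scene stay as the last step left them, time stands still between calls to the robot, and variables do not carry over. Pictures are saved under pics/ and viewed, and the job is handed in when it is done.

```bash
mkdir -p pics; ls; cat > h.py <<'E'
import numpy as np, cv2
from workcell import r, imaging
def save(n,f,scale=1):
    f=cv2.cvtColor(f,cv2.COLOR_RGB2BGR)
    if scale!=1: f=cv2.resize(f,None,fx=scale,fy=scale,interpolation=cv2.INTER_CUBIC)
    cv2.imwrite('pics/'+n+'.png',f)
def K(c):
    H=c['frame'].shape[0]; f=H/2/np.tan(np.radians(c['fovy'])/2)
    return f
def ray(c,u,v,T=None):
    f=K(c); T=c['world_from_camera'] if T is None else T
    T=np.array(T)
    d=np.array([(u-c['cx'])/f,(v-c['cy'])/f]); s=d.copy()
    for _ in range(30): s=d/(1+c['k1']*(s@s))
    return T[:3,3], T[:3,:3]@np.array([s[0],-s[1],-1.0])
def onz(c,u,v,z,T=None):
    o,d=ray(c,u,v,T); return o+d*(z-o[2])/d[2]
def proj(c,p,T=None):
    T=np.array(c['world_from_camera'] if T is None else T)
    q=T[:3,:3].T@(np.array(p)-T[:3,3]); s=np.array([q[0],-q[1]])/-q[2]
    s=s*(1+c['k1']*(s@s)); return s*K(c)+[c['cx'],c['cy']]
def wT(c,st):
    from scipy.spatial.transform import Rotation as R
    M=np.eye(4); M[:3,:3]=R.from_quat(st['tcp_rot']).as_matrix(); M[:3,3]=st['tool_pos']
    return M@np.array(c['T_tool_cam'])
E
python3 - <<'E'
from h import *
st=r.read_state(); print(st)
for n in ['scene','top','wrist']:
    c=imaging.camera(n); save(n+'0',c['frame'],1.4)
    import pickle; pickle.dump(c,open(n+'0.pkl','wb'))
    print(n,{k:v for k,v in c.items() if k!='frame'})
E
```

```text
pics
{'time': 0.0, 'q': array([ 1.04887462e+00,  2.21225247e-01,  1.52761228e+00, -2.48927483e-05,
        1.39472087e+00, -1.26033905e-01]), 'qvel': array([-2.18317761e-05, -2.76640357e-04, -1.92143900e-04, -2.74280910e-04,
       -6.16040823e-04,  1.09341002e-03]), 'effort': array([-1.52254357e-03, -4.96876860e+01, -3.89403176e+01, -2.16334997e-04,
        1.08243251e-02,  1.61032028e-05]), 'tool_pos': array([0.24070326, 0.57617254, 0.25219914]), 'tcp_rot': array([ 1.96651555e-01,  9.80472947e-01, -9.35641881e-04, -3.01273662e-04]), 'contact_force': array([-0.20435621,  0.69308827,  0.78274735]), 'torque': array([-0.03142412, -0.01383441,  0.0184046 ]), 'grip_width': 0.9992269504029341}
scene {'fovy': 57.80905405063674, 'cx': 277.59284657107133, 'cy': 216.71218220789495, 'k1': -0.024978713528481834, 'world_from_camera': array([[-0.1487352 , -0.55838118,  0.81614233,  1.32929657],
       [ 0.98884375, -0.07720778,  0.12738526,  0.1282257 ],
       [-0.00811699,  0.82598391,  0.56363525,  0.63146102],
       [ 0.        ,  0.        ,  0.        ,  1.        ]])}
top {'fovy': 43.78656633841916, 'cx': 276.0978392801463, 'cy': 211.47985124218573, 'k1': -0.18755509638274473, 'world_from_camera': array([[-0.00935856,  0.98588732, -0.1671485 ,  0.25745427],
       [-0.99980205, -0.00629044,  0.01887568,  0.01202384],
       [ 0.01755785,  0.16729206,  0.98575103,  1.57483165],
       [ 0.        ,  0.        ,  0.        ,  1.        ]])}
wrist {'fovy': 61.62110137210341, 'cx': 283.0846013896581, 'cy': 208.49975805426618, 'k1': 0.015673969759759484, 'T_tool_cam': array([[ 5.41516759e-05,  9.62875684e-01,  2.69945204e-01,
         6.79550483e-02],
       [ 9.99999925e-01,  5.14096013e-05, -3.83976915e-04,
        -1.29651783e-03],
       [-3.83599810e-04,  2.69945205e-01, -9.62875609e-01,
        -1.21319085e-01],
       [ 0.00000000e+00,  0.00000000e+00,  0.00000000e+00,
         1.00000000e+00]])}
```

View pics/top0.png

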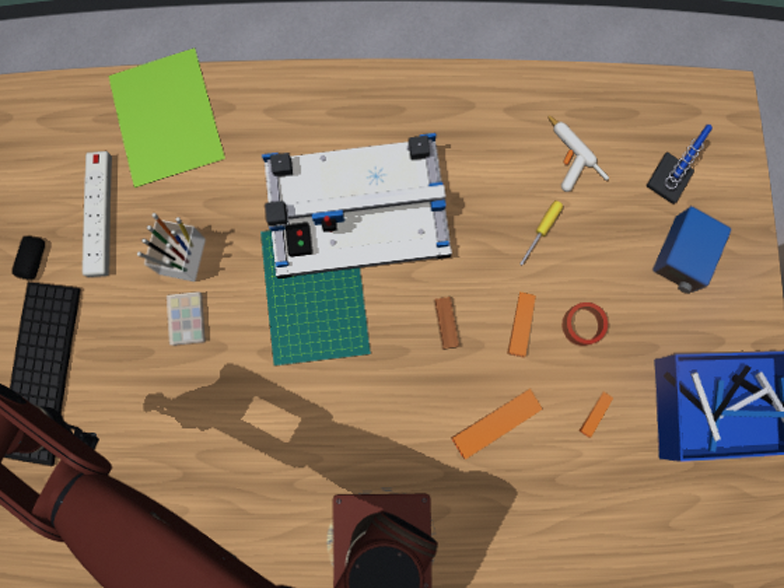

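View pics/scene0.png

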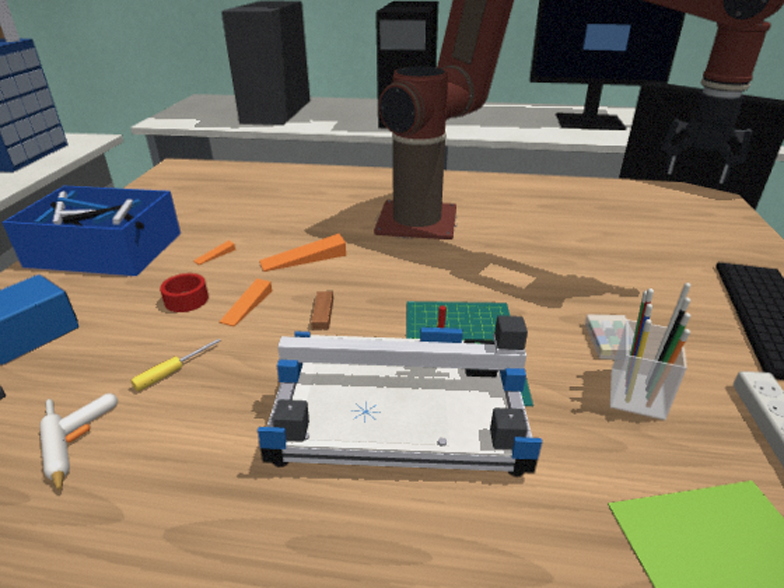

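View pics/wrist0.png

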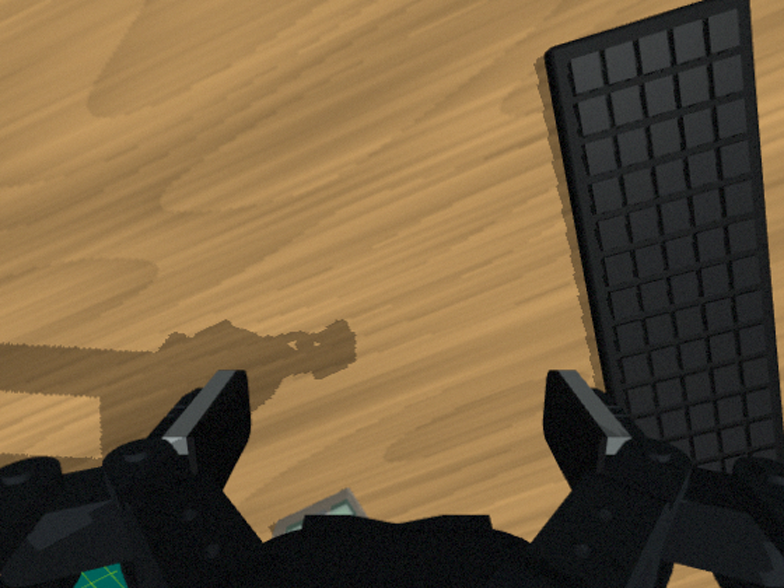

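The top picture (scaled 1.4) shows three orange wedges: middle-sized at (522,324), large at (498,424) and small at (597,414). There is also a brown offcut at (447,322). The mat is in front of the plotter's left side, around (318,315). I'll measure the candidates now.

```bash
python3 - <<'E'
from h import *; import pickle
for n in ['top','scene']:
    c=pickle.load(open(n+'0.pkl','rb')); f=c['frame']
    hsv=cv2.cvtColor(f,cv2.COLOR_RGB2HSV)
    m=((hsv[...,0]>=6)&(hsv[...,0]<=16)&(hsv[...,1]>185)&(hsv[...,2]>120)).astype(np.uint8)
    k,l,s,cc=cv2.connectedComponentsWithStats(m)
    for i in range(1,k):
        if s[i,4]<60: continue
        cn=cv2.findContours((l==i).astype(np.uint8),cv2.RETR_EXTERNAL,cv2.CHAIN_APPROX_NONE)[0][0]
        P=np.array([onz(c,*p[0],0.01)[:2] for p in cn],np.float32)
        (x,y),(w,h),a=cv2.minAreaRect(P)
        print(n,s[i,4],cc[i].round(1),'rect',round(x,4),round(y,4),round(w,4),round(h,4),round(a,1))
c=pickle.load(open('top0.pkl','rb')); save('topcrop',c['frame'][180:340,300:460],5-0.2*0)
c['frame']; save('topplot',c['frame'][80:270,170:340],3.1)
c=pickle.load(open('scene0.pkl','rb')); save('scenecrop',c['frame'][200:345,170:390],3.6)
save('scenewedge',c['frame'][160:240,130:260],6)
E
```

```text
top 143 [422.3 302.3] rect 0.246 -0.4598 0.0261 0.0634 57.2
top 359 [338.8 314.9] rect 0.2213 -0.209 0.0496 0.1032 31.0
scene 238 [224.5 183. ] rect 0.2688 -0.229 0.0572 0.2158 40.3
scene 80 [183.7 214.2] rect 0.4617 -0.2875 0.0168 0.1509 83.5
```

View pics/topcrop.png

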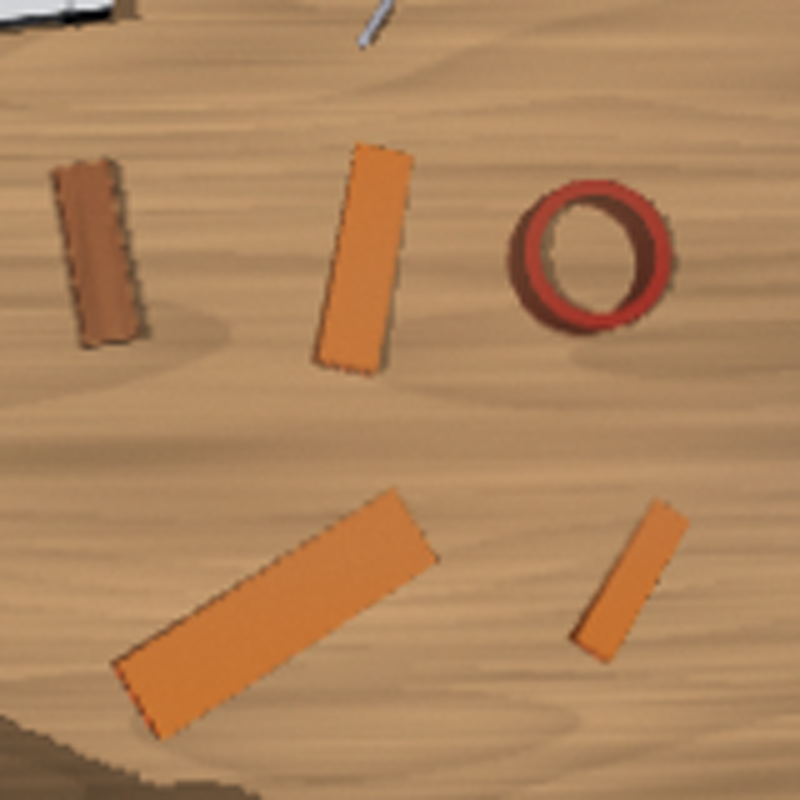

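View pics/topplot.png

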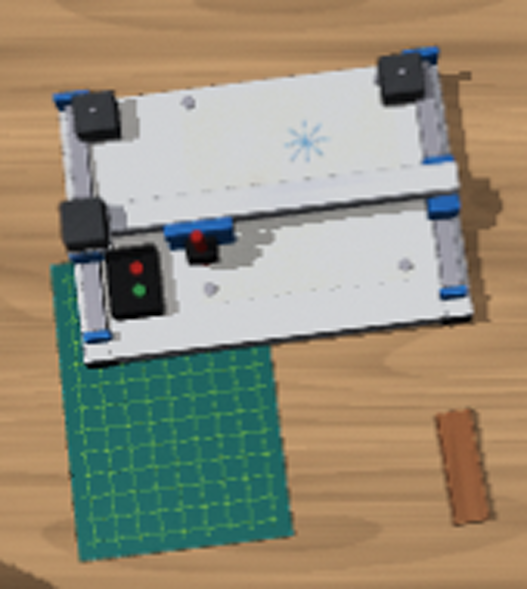

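View pics/scenecrop.png

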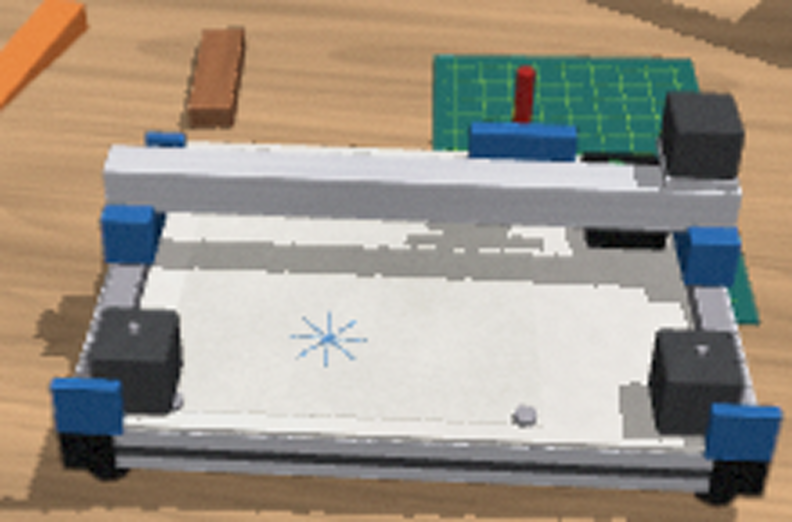

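View pics/scenewedge.png

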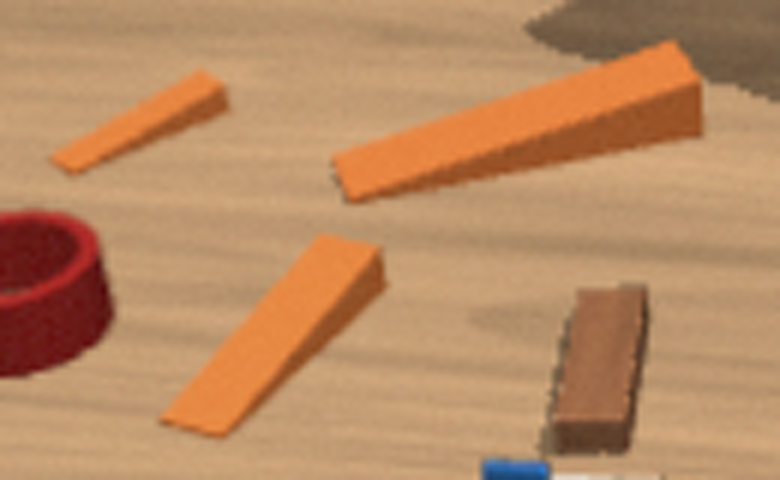

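```bash
python3 - <<'E'
from h import *; import pickle
c=pickle.load(open('top0.pkl','rb'));
W=lambda x,y:(300+x/5-.4,180+y/5-.4)
th1=onz(c,*W(357,143),.003);th2=onz(c,*W(413,153),.003)
tk1=onz(c,*W(315,362),.025);tk2=onz(c,*W(378,374),.025)
print('wedge',th1,th2,tk1,tk2)
tip=(th1+th2)/2;bk=(tk1+tk2)/2;d=tip-bk;print('mid',(tip+bk)[:2]/2,'len',np.hypot(*d[:2]),'yaw',np.degrees(np.arctan2(d[1],d[0])),'width',np.linalg.norm(th1-th2),np.linalg.norm(tk1-tk2))
Pf=lambda x,y:(170+x/3.1-.4,80+y/3.1-.4)
for z in(.0,.004):
  a=onz(c,*Pf(80,562),z);b=onz(c,*Pf(294,536),z);e=onz(c,*Pf(270,347),z)
  print('mat',a,b,e,'len',np.linalg.norm(a-b),'yaw edges',np.degrees(np.arctan2(*(a-b)[[1,0]]))-90,np.degrees(np.arctan2(*(e-b)[[1,0]])))
l=onz(c,*Pf(87,366),.010);q=onz(c,*Pf(470,322),.02)
print('front low',l,q,np.linalg.norm(l-q),np.degrees(np.arctan2(*(l-q)[[1,0]]))-90)
# scene mat / wedge check
c=pickle.load(open('scene0.pkl','rb'))
S=lambda x,y:(130+x/6-.4,160+y/6-.4)
for p,z in [((160,422),.003),((223,437),.003),((322,236),.025),((380,249),.025)]: print(onz(c,*S(*p),z))
Q=lambda x,y:(170+x/3.6-.4,200+y/3.6-.4)
print('mat far corners(scene)',onz(c,*Q(433,56),.004),onz(c,*Q(692,59),.004))
E
```

```text
wedge [ 0.5323728  -0.31088704  0.003     ] [ 0.52589906 -0.34580994  0.003     ] [ 0.39542302 -0.27579053  0.025     ] [ 0.38769562 -0.31391737  0.025     ]
mid [ 0.46034763 -0.31160122] len 0.1415952232525247 yaw -13.68308747369743 width 0.0355178627732938 0.038902037605737155
mat [0.37473592 0.22694516 0.        ] [0.39907676 0.01825438 0.        ] [0.58710905 0.04098568 0.        ] len 0.21010549390075103 yaw edges 6.65268720204034 6.893059752414613
mat [0.37443803 0.22639927 0.004     ] [0.39871705 0.01823855 0.004     ] [0.58627174 0.04091212 0.004     ] len 0.20957183560428141 yaw edges 6.6526872020403545 6.893059752414613
front low [0.56715646 0.22144393 0.01      ] [ 0.60705727 -0.15648956  0.02      ] 0.3801654892085205 6.026749100444221
[ 0.53111369 -0.34160191  0.003     ]
[ 0.53820315 -0.30759354  0.003     ]
[ 0.39534593 -0.30854911  0.025     ]
[ 0.40337622 -0.2749632   0.025     ]
mat far corners(scene) [0.4077437  0.02102749 0.004     ] [0.38321896 0.23029376 0.004     ]
```

The middle wedge's corners fit 140 × 36 mm, which confirms the choice. It is centred at about (0.463,-0.310), yaw -13°, with its thick end towards the robot. Next I go above it for a wrist view.

```bash
python3 -m creep '[[1,0.02,-0.1,0,0.05],[1,0.05,-0.22,0,0.1],[1,0.1,-0.34,0,0.15],[1,0.12,-0.46,0,0.21],[1,0.15,-0.58,0,0.21]]'
python3 -m creep '[[1,0.05,-0.1,0,0],[1,0.08,-0.22,0,0],[1,0.13,-0.34,0,0],[1,0.18,-0.46,0,0],[1,0.22,-0.58,0,0]]'
python3 -m creep '[[1,0.02,-0.1,0,0],[1,0.02,-0.22,0,0],[1,0.02,-0.34,0,0],[1,0.02,-0.46,0,0],[1,0.02,-0.58,0,0]]'
```

```text
time: 0.78
tool_pos: [0.3158, 0.2849, 0.2531]
tcp_rot: [0.115, 0.993, -0.0, 0.0]
contact_force: [0.8, 0.6, 0.8]
grip_width: 1.001
time: 1.4
tool_pos: [0.4245, 0.0002, 0.2534]
tcp_rot: [0.115, 0.993, 0.0, 0.0]
contact_force: [1.3, 0.7, 0.3]
grip_width: 0.997
time: 2.02
tool_pos: [0.4337, -0.2897, 0.2532]
tcp_rot: [0.115, 0.993, 0.0, 0.0]
contact_force: [0.5, -0.1, 0.2]
grip_width: 1.001
```

```bash
python3 -m creep '[[1,0.0,-0.02,0,0],[1,0,-0.02,0,0]]'; cat > wr.py <<'E'
import sys,pickle
from h import *
st=r.read_state(); c=imaging.camera('wrist'); c['T']=wT(c,st); pickle.dump(c,open(sys.argv[1]+'.pkl','wb')); save(sys.argv[1],c['frame'],1.4)
print(st['tool_pos'].round(4),st['contact_force'].round(2),st['grip_width'])
E
python3 wr.py wr1
```

```text
time: 2.28
tool_pos: [0.4337, -0.2978, 0.2527]
tcp_rot: [0.116, 0.993, 0.001, -0.0]
contact_force: [-0.2, 0.7, 0.3]
grip_width: 1.002
[ 0.4337 -0.2978  0.2527] [-0.22  0.71  0.29] 1.002099357715164
```

View pics/wr1.png

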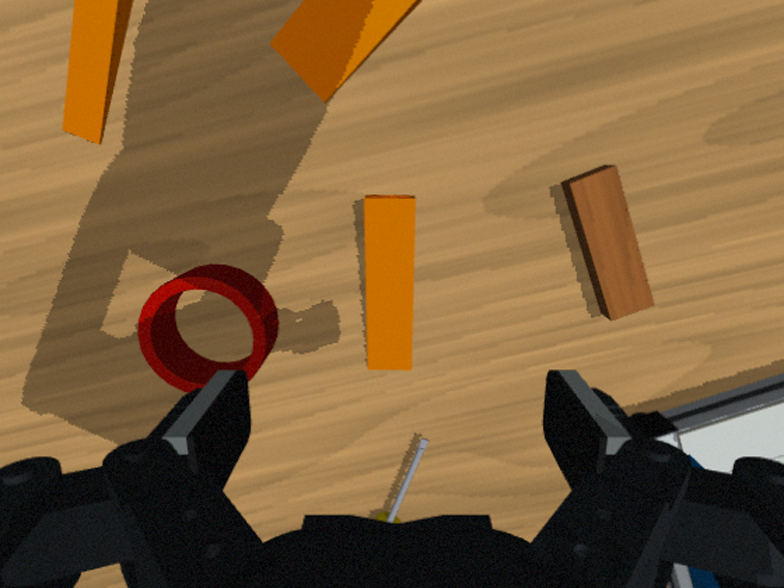

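The wedge lies at (390,283), thick end at (390,196), thin end at (390,370), and is well aligned with the jaws. The tape is at (208,325), to its left.

```bash
cat > wedge.py <<'E'
import sys,pickle
from h import *
n,zb=sys.argv[1],float(sys.argv[2]); P=np.array(sys.argv[3:11],float).reshape(4,2)/1.4-.15
c=pickle.load(open(n+'.pkl','rb'))
Z=[.025,.025,.003,.003]
w=[onz(c,*p,zb+z,c['T']) for p,z in zip(P,Z)]
bk=(w[0]+w[1])/2;tip=(w[2]+w[3])/2;d=tip-bk
print('back',bk,'tip',tip,'len',np.hypot(*d[:2]),'yaw',np.degrees(np.arctan2(d[1],d[0])),'w',np.linalg.norm(w[0]-w[1]),np.linalg.norm(w[2]-w[3]))
cen=(bk+tip)/2; u=d[:2]/np.hypot(*d[:2]); print('centre',cen[:2],'at-25',cen[:2]-.025*u)
st=r.read_state();print(st['tool_pos'])
from scipy.spatial.transform import Rotation as R
x=R.from_quat(st['tcp_rot']).apply([1,0,0]);print('tool x yaw',np.degrees(np.arctan2(x[1],x[0]))-180)
E
python3 wedge.py wr1 0 365 198 414 198 368 370 411 370
```

```text
back [ 0.39468524 -0.29465472  0.025     ] tip [ 0.53113784 -0.32776784  0.003     ] len 0.14041292618811885 yaw -13.640358804487656 w 0.03418522075102783 0.03514452419435352
centre [ 0.46291154 -0.31121128] at-25 [ 0.43861666 -0.30531561]
[ 0.43392083 -0.29694755  0.2528466 ]
tool x yaw -13.23386143343933
```

```bash
python3 -m creep '[[1,0.01,-0.014,-0.12,0],[1,0.01,-0.014,-0.24,0],[1,0.01,-0.014,-0.36,0],[1,0.01,-0.014,-0.4,0],[1,0.01,-0.014,-0.4,0]]'; python3 wr.py wr2
```

```text
time: 2.95
tool_pos: [0.4382, -0.3018, 0.0515]
tcp_rot: [0.114, 0.993, 0.002, -0.002]
contact_force: [-0.5, -0.0, -0.1]
grip_width: 1.001
[ 0.4382 -0.3018  0.0515] [-0.5  -0.04 -0.13] 1.0007077836595102
```

View pics/wr2.png

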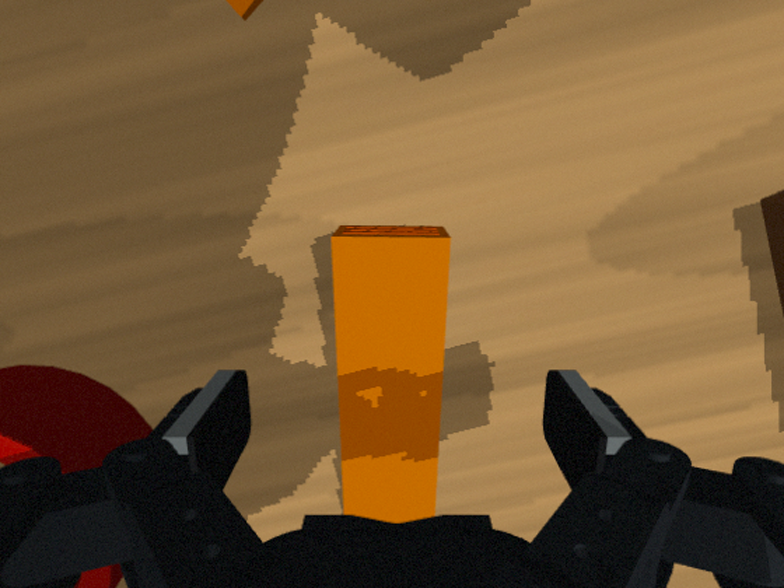

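The wedge sits centred between the open jaws at (391,400). I go down and close.

```bash
python3 -m creep '[[1,0,-0.002,-0.048,0],[1,0,-0.002,-0.048,0]]'; python3 -m creep '[[0.2,0,0,0,0],[-0.3,0,0,0,0],[-1,0,0,0,0],[-1,0,0,0,0],[-1,0,0,0,0]]'
```

```text
time: 3.25
tool_pos: [0.4393, -0.3051, 0.0299]
tcp_rot: [0.115, 0.993, 0.0, -0.0]
contact_force: [-0.2, 0.4, 0.3]
grip_width: 1.0
time: 3.88
tool_pos: [0.4398, -0.3064, 0.0307]
tcp_rot: [0.115, 0.993, -0.001, 0.001]
contact_force: [-0.3, 0.8, 5.1]
grip_width: 0.396
```

```bash
python3 -m creep '[[-1,0,0,0.05,0],[-1,0,0,0.1,0],[-1,0,0,0.16,0],[-1,0,0,0.16,0]]'; python3 wr.py wr3
```

```text
time: 4.38
tool_pos: [0.4407, -0.3073, 0.1122]
tcp_rot: [0.115, 0.993, -0.002, 0.002]
contact_force: [-0.6, 0.2, -1.3]
grip_width: 0.394
[ 0.4407 -0.3073  0.1122] [-0.55  0.17 -1.27] 0.39376138249818293
```

View pics/wr3.png

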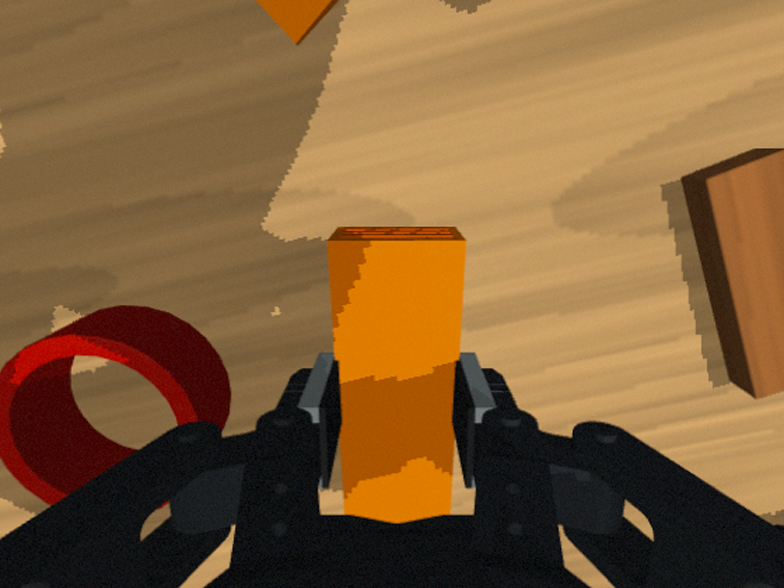

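```bash
python3 - <<'E'
from h import *; import pickle
c=pickle.load(open('wr3.pkl','rb'))
a,b=[onz(c,u/1.4-.15,240/1.4-.15,.1065,c['T']) for u in(329,465)]
m=(a+b)/2; print(a,b,m, np.linalg.norm(a-b)); t=r.read_state()['tool_pos']; print(np.linalg.norm((m-t)[:2]))
E
python3 -m creep '[[-1,0.0,0.1,0,0.1],[-1,0.0,0.22,0,0.2],[-1,0.0,0.34,0,0.3],[-1,0.0,0.46,0,0.4],[-1,0.0,0.56,0,0.44]]'
python3 -m creep '[[-1,0.02,0.1,0,0],[-1,0.02,0.22,0,0],[-1,0.02,0.3,0,0],[-1,0.02,0.3,0,0]]'
python3 wr.py wr4
```

```text
[ 0.39100212 -0.31497154  0.1065    ] [ 0.39905391 -0.2806526   0.1065    ] [ 0.39502802 -0.29781207  0.1065    ] 0.035250826839613385
0.045503948205040765
time: 5.05
tool_pos: [0.4376, -0.0235, 0.1078]
tcp_rot: [-0.058, 0.998, 0.0, -0.001]
contact_force: [1.2, -0.2, -0.7]
grip_width: 0.393
time: 5.55
tool_pos: [0.4476, 0.1264, 0.1078]
tcp_rot: [-0.059, 0.998, 0.0, -0.001]
contact_force: [0.4, -0.6, -0.7]
grip_width: 0.395
[0.4476 0.1264 0.1078] [ 0.42 -0.59 -0.67] 0.395257937137509
```

View pics/wr4.png

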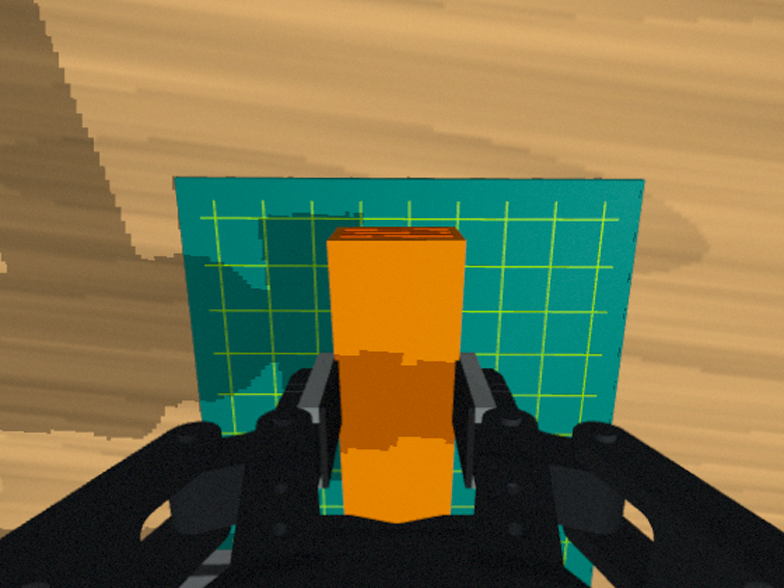

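The wedge is held parallel to the mat. The mat's front edge runs from (175,178) to (643,180), and the wedge back is at (397,240). I'll refine the mat pose from this view.

```bash
python3 - <<'E'
from h import *; import pickle
from scipy.spatial.transform import Rotation as R
c=pickle.load(open('wr4.pkl','rb'))
st=r.read_state()
g=lambda u,v,z:onz(c,u/1.4-.15,v/1.4-.15,z,c['T'])
L,Rr=g(643,180,.004),g(174,178,.004)
print(L,Rr,np.linalg.norm(L-Rr)); y=(L-Rr)[:2]/np.linalg.norm((L-Rr)[:2]); u=np.array([y[1],-y[0]]); print('yaw',np.degrees(np.arctan2(u[1],u[0])))
m=(L+Rr)[:2]/2; le=m+.190*u; print('low_edge',le)
x=-R.from_quat(st['tcp_rot']).apply([1,0,0]); print('tool yaw',np.degrees(np.arctan2(x[1],x[0])))
a,b=g(328,240,.1025),g(466,240,.1025); print('wedge yaw',np.degrees(np.arctan2(*(b-a)[[1,0]]))-90)
tip=st['tool_pos'][:2]+.0945*x[:2]; d=le-tip; print('tip to edge: ahead',d@u,'left',d@y)
E
```

```text
[0.37775532 0.22705124 0.004     ] [0.40158477 0.02016631 0.004     ] 0.20825276896356362
yaw 6.570494054254227
low_edge [0.57842209 0.14534963]
tool yaw 6.747200629881336
wedge yaw 6.8130418818534935
tip to edge: ahead 0.03757397599508311 left 0.004990586853168617
```

```bash
python3 -m creep '[[-1,0.0,0,-0.06,0],[-1,0.0,0,-0.11,0],[-1,0.0,0,-0.13,0],[-1,0.0,0,-0.13,0],[-1,0,0,-0.13,0]]'
python3 -m creep '[[-1,0.0,0,-0.004,0],[-1,0.0,0,-0.004,0]]'
python3 -m creep '[[-1,0.0,0,-0.004,0],[-1,0.0,0,-0.004,0]]'
```

```text
time: 6.22
tool_pos: [0.4499, 0.1239, 0.0451]
tcp_rot: [-0.057, 0.998, -0.0, 0.001]
contact_force: [-0.2, -0.2, -0.1]
grip_width: 0.397
time: 6.48
tool_pos: [0.4494, 0.1242, 0.0427]
tcp_rot: [-0.057, 0.998, -0.0, 0.0]
contact_force: [0.0, 0.5, -0.3]
grip_width: 0.398
time: 6.72
tool_pos: [0.449, 0.1243, 0.0402]
tcp_rot: [-0.057, 0.998, -0.0, -0.0]
contact_force: [-0.6, -0.1, 0.1]
grip_width: 0.398
```

```bash
python3 -m creep '[[-1,0.0,0,-0.004,0],[-1,0.0,0,-0.004,0]]'
python3 -m creep '[[-1,0.0,0,-0.003,0],[-1,0.0,0,-0.003,0]]'
python3 -m creep '[[-1,0.0,0,-0.002,0],[-1,0.0,0,-0.002,0]]'
```

```text
time: 6.98
tool_pos: [0.4489, 0.1242, 0.0381]
tcp_rot: [-0.057, 0.998, -0.0, -0.0]
contact_force: [-0.4, 0.7, -1.3]
grip_width: 0.391
time: 7.22
tool_pos: [0.449, 0.1242, 0.0366]
tcp_rot: [-0.057, 0.998, -0.0, -0.0]
contact_force: [1.3, -0.2, -0.7]
grip_width: 0.397
time: 7.48
tool_pos: [0.449, 0.1242, 0.0357]
tcp_rot: [-0.057, 0.998, -0.0, -0.0]
contact_force: [0.4, -0.3, -0.7]
grip_width: 0.391
```

```bash
python3 -m creep '[[-1,0.0,0,-0.002,0],[-1,0.0,0,-0.002,0]]'
python3 -m creep '[[-1,0.0,0,-0.002,0],[-1,0.0,0,-0.002,0]]'
python3 wr.py wr5
```

```text
time: 7.72
tool_pos: [0.449, 0.1242, 0.0347]
tcp_rot: [-0.057, 0.998, -0.0, -0.0]
contact_force: [-0.4, 0.2, -1.3]
grip_width: 0.395
time: 7.98
tool_pos: [0.4492, 0.1242, 0.034]
tcp_rot: [-0.057, 0.998, -0.0, 0.0]
contact_force: [-1.5, -1.3, 2.1]
grip_width: 0.394
[0.4492 0.1242 0.034 ] [-1.45 -1.29  2.08] 0.3944258140656175
```

View pics/wr5.png

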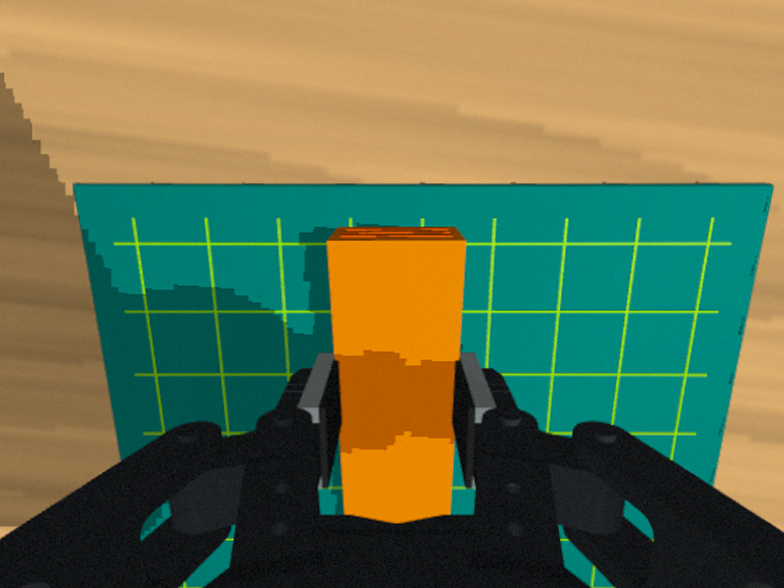

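Contact with the mat shows at 2 N, and the wedge lies centred on the mat, parallel to its lines. I open, rise, and go behind it.

```bash
python3 -m creep '[[0.0,0.0,0,0,0],[0.5,0.0,0,0,0],[0.8,0,0,0,0],[0.8,0,0,0.06,0],[0.8,0,0,0.1,0]]'
python3 -m creep '[[0.8,-0.04,-0.005,0.02,0],[0.8,-0.1,-0.012,0.02,0],[-1,-0.15,-0.018,0.02,0],[-1,-0.15,-0.018,0.02,0],[-1,-0.15,-0.018,0.02,0]]'; python3 wr.py wr6
```

```text
time: 8.65
tool_pos: [0.4493, 0.1242, 0.0847]
tcp_rot: [-0.057, 0.998, 0.0, 0.0]
contact_force: [0.7, -0.0, 0.7]
grip_width: 0.902
time: 9.28
tool_pos: [0.3752, 0.1153, 0.0943]
tcp_rot: [-0.057, 0.998, 0.0, 0.001]
contact_force: [0.0, 0.3, 0.4]
grip_width: 0.262
[0.3752 0.1153 0.0943] [0.05 0.26 0.36] 0.26231931888867605
```

View pics/wr6.png

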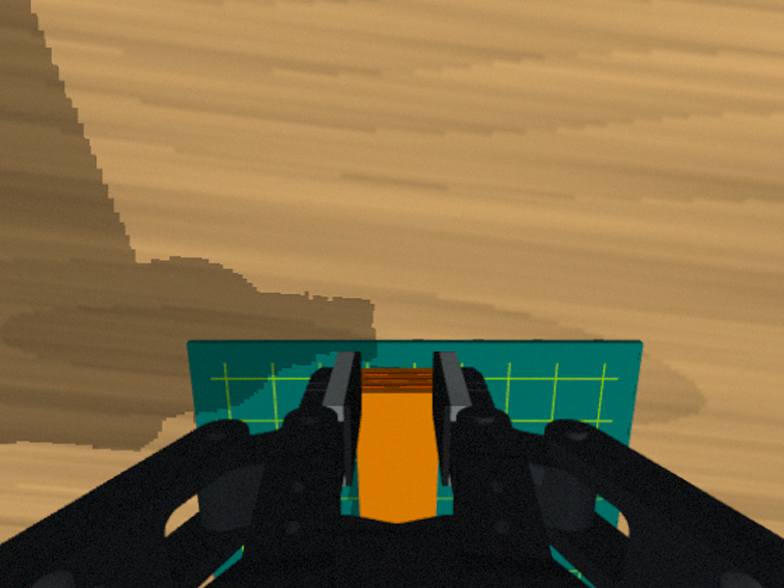

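```bash
python3 -m creep '[[-1,0,0,-0.04,0],[-1,0,0,-0.08,0],[-1,0,0,-0.12,0],[-1,0,0,-0.12,0],[-1,0,0,-0.12,0]]'; python3 wr.py wr7
python3 - <<'E'
from h import *; import pickle
c=imaging.camera('scene'); pickle.dump(c,open('scene1.pkl','wb')); save('scene1',c['frame'][200:345,170:390],3.6)
E
```

```text
time: 9.95
tool_pos: [0.3749, 0.1153, 0.0343]
tcp_rot: [-0.057, 0.998, 0.0, 0.0]
contact_force: [-0.4, -0.2, 0.8]
grip_width: -0.002
[0.3749 0.1153 0.0343] [-0.37 -0.24  0.85] -0.0019331375949460997
```

View pics/wr7.png

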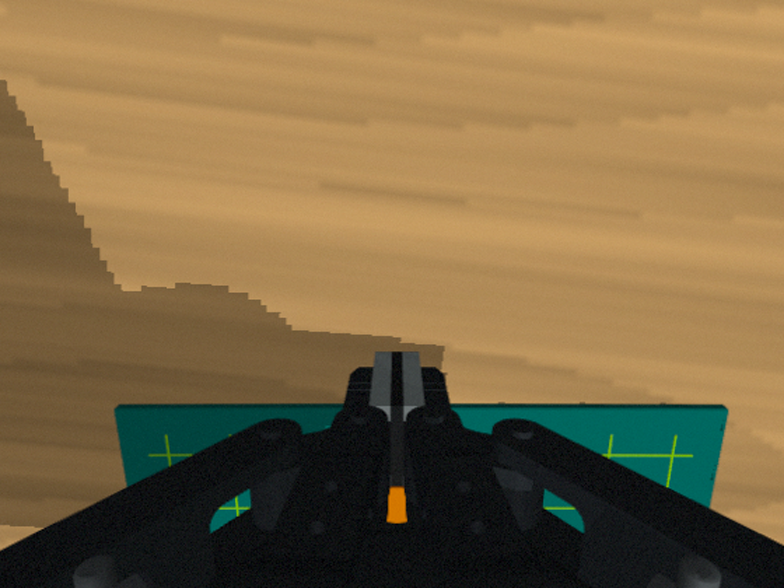

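View pics/scene1.png

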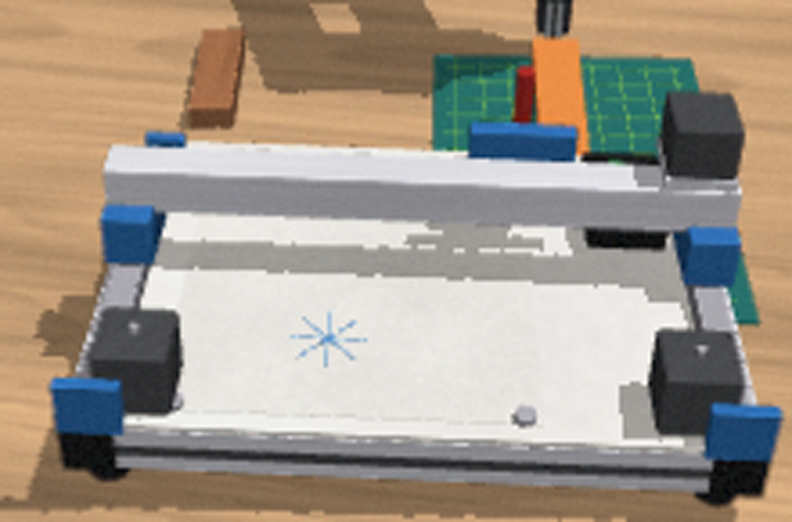

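The closed fingers are in line behind the wedge, and nothing else has moved. I push along the plotter's axis: first the free travel, then small steps while watching the force.

```bash
python3 -m creep '[[-1,0.02,0.0023,0,0],[-1,0.04,0.0046,0,0],[-1,0.06,0.007,0,0],[-1,0.08,0.0092,0,0],[-1,0.08,0.0092,0,0]]'
python3 -m creep '[[-1,0.015,0.0017,0,0],[-1,0.03,0.0035,0,0],[-1,0.045,0.0052,0,0],[-1,0.06,0.007,0,0],[-1,0.06,0.007,0,0]]';python3 wr.py wr8
```

```text
time: 10.68
tool_pos: [0.4151, 0.1199, 0.0339]
tcp_rot: [-0.057, 0.998, 0.0, 0.0]
contact_force: [-0.9, 0.3, -0.6]
grip_width: -0.002
time: 11.3
tool_pos: [0.4449, 0.1234, 0.034]
tcp_rot: [-0.057, 0.998, 0.0, 0.0]
contact_force: [0.3, 0.2, -0.8]
grip_width: -0.003
[0.4449 0.1234 0.034 ] [ 0.32  0.17 -0.8 ] -0.002616799035914998
```

View pics/wr8.png

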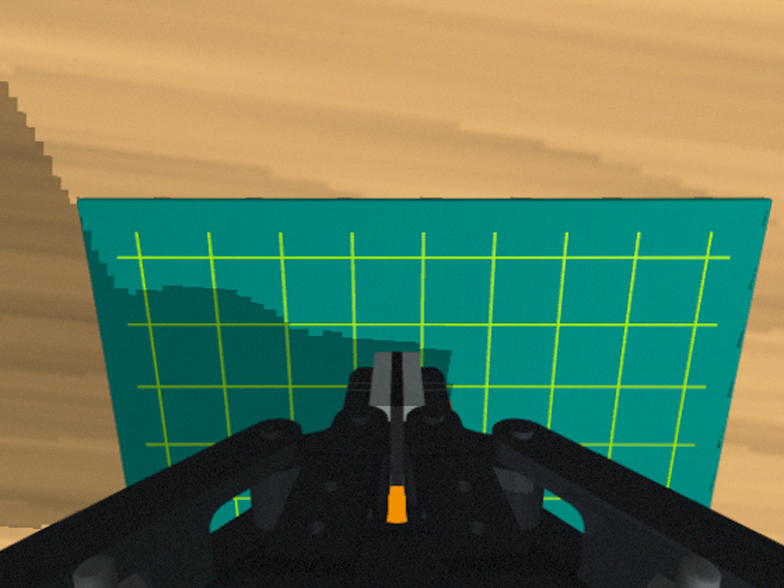

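```bash
python3 -m creep '[[-1,0.01,0.0012,0,0],[-1,0.02,0.0023,0,0],[-1,0.02,0.0023,0,0]]'
python3 -m creep '[[-1,0.01,0.0012,0,0],[-1,0.02,0.0023,0,0],[-1,0.02,0.0023,0,0]]'
python3 -m creep '[[-1,0.004,0.0005,0,0],[-1,0.008,0.001,0,0],[-1,0.008,0.001,0,0]]'
python3 -m creep '[[-1,0.004,0.0005,0,0],[-1,0.008,0.001,0,0],[-1,0.008,0.001,0,0]]'
```

```text
time: 11.72
tool_pos: [0.4546, 0.1245, 0.0339]
tcp_rot: [-0.057, 0.998, -0.0, 0.0]
contact_force: [0.1, 0.4, 0.1]
grip_width: -0.003
time: 12.1
tool_pos: [0.4646, 0.1256, 0.0339]
tcp_rot: [-0.057, 0.998, 0.0, 0.0]
contact_force: [0.4, -0.2, -0.5]
grip_width: -0.002
time: 12.48
tool_pos: [0.4667, 0.126, 0.0334]
tcp_rot: [-0.057, 0.998, -0.0, -0.002]
contact_force: [-6.1, -0.9, 4.2]
grip_width: -0.004
time: 12.85
tool_pos: [0.4705, 0.1265, 0.0332]
tcp_rot: [-0.057, 0.998, -0.0, -0.002]
contact_force: [-5.5, -0.2, 3.1]
grip_width: -0.001
```

```bash
python3 -m creep '[[-1,0.004,0.0005,0,0],[-1,0.008,0.001,0,0],[-1,0.008,0.001,0,0]]'
python3 -m creep '[[-1,0.004,0.0005,0,0],[-1,0.008,0.001,0,0],[-1,0.008,0.001,0,0]]'
python3 -m creep '[[-1,0.004,0.0005,0,0],[-1,0.008,0.001,0,0],[-1,0.008,0.001,0,0]]'
python3 wr.py wr9
python3 - <<'E'
from h import *; import pickle
c=imaging.camera('scene'); pickle.dump(c,open('scene2.pkl','wb')); save('scene2',c['frame'][200:345,170:390],3.6)
E
```

```text
time: 13.22
tool_pos: [0.4745, 0.127, 0.0332]
tcp_rot: [-0.057, 0.998, -0.0, -0.002]
contact_force: [-5.8, -1.4, 2.7]
grip_width: -0.001
time: 13.6
tool_pos: [0.4788, 0.1275, 0.0332]
tcp_rot: [-0.057, 0.998, -0.0, -0.001]
contact_force: [-5.5, -1.2, 1.2]
grip_width: -0.003
time: 13.98
tool_pos: [0.4838, 0.1281, 0.0335]
tcp_rot: [-0.057, 0.998, -0.0, -0.0]
contact_force: [-3.1, 0.4, -1.6]
grip_width: -0.001
[0.4838 0.1281 0.0335] [-3.14  0.37 -1.62] -0.0008021434161104356
```

View pics/scene2.png

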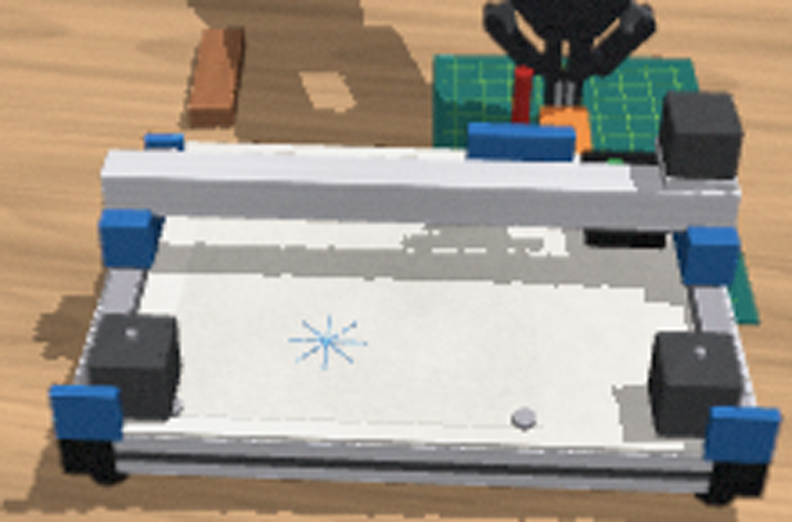

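View pics/wr9.png

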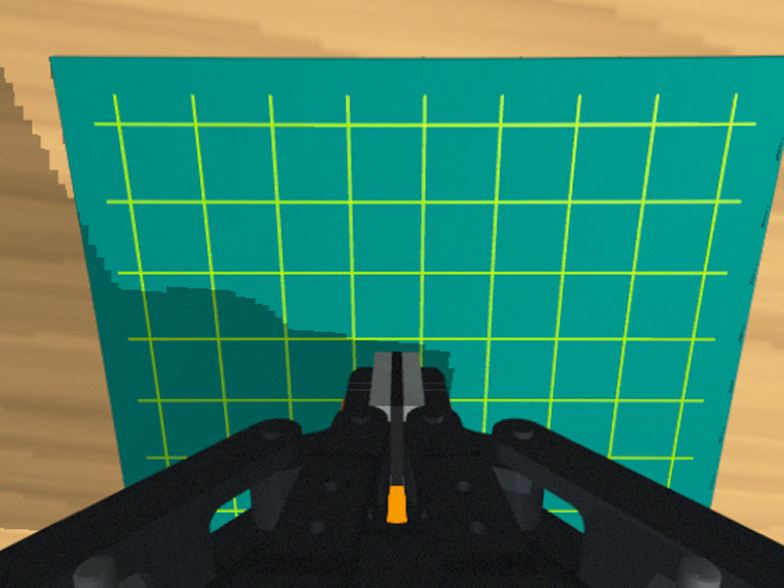

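The rear right corner (65,430) has come down slightly and the plotter has stayed in place. I go on; by geometry it should sit level at TCP x of about 0.51–0.52.

```bash
python3 -m creep '[[-1,0.004,0.0005,0,0],[-1,0.008,0.001,0,0],[-1,0.008,0.001,0,0]]'
python3 -m creep '[[-1,0.004,0.0005,0,0],[-1,0.008,0.001,0,0],[-1,0.008,0.001,0,0]]'
python3 -m creep '[[-1,0.004,0.0005,0,0],[-1,0.008,0.001,0,0],[-1,0.008,0.001,0,0]]'
python3 -m creep '[[-1,0.004,0.0005,0,0],[-1,0.004,0.0005,0,0]]'
python3 -m creep '[[-1,0.004,0.0005,0,0],[-1,0.004,0.0005,0,0]]'
```

```text
time: 14.45
tool_pos: [0.4886, 0.1287, 0.0339]
tcp_rot: [-0.057, 0.998, 0.0, 0.0]
contact_force: [-2.8, -1.2, -2.1]
grip_width: 0.003
time: 14.82
tool_pos: [0.4925, 0.1291, 0.0339]
tcp_rot: [-0.057, 0.998, 0.0, 0.0]
contact_force: [-2.4, -0.4, -1.5]
grip_width: 0.002
time: 15.2
tool_pos: [0.4965, 0.1296, 0.0339]
tcp_rot: [-0.057, 0.998, 0.0, 0.0]
contact_force: [-3.1, -0.5, -1.2]
grip_width: 0.004
time: 15.45
tool_pos: [0.4984, 0.1299, 0.0339]
tcp_rot: [-0.057, 0.998, 0.0, 0.0]
contact_force: [-2.3, 0.1, -0.9]
grip_width: -0.003
time: 15.7
tool_pos: [0.5003, 0.1302, 0.0339]
tcp_rot: [-0.057, 0.998, 0.0, 0.0]
contact_force: [-3.9, -0.9, -1.1]
grip_width: -0.001
```

```bash
for i in 1; do :; done
python3 -m creep '[[-1,0.004,0.0005,0,0],[-1,0.004,0.0005,0,0]]'
python3 -m creep '[[-1,0.004,0.0005,0,0],[-1,0.004,0.0005,0,0]]'
python3 -m creep '[[-1,0.004,0.0005,0,0],[-1,0.004,0.0005,0,0]]'
python3 - <<'E'
from h import *; import pickle
c=imaging.camera('scene'); pickle.dump(c,open('scene3.pkl','wb')); save('scene3',c['frame'][200:345,170:390],3.6)
E
```

```text
time: 15.95
tool_pos: [0.5023, 0.1304, 0.0339]
tcp_rot: [-0.057, 0.998, 0.0, 0.0]
contact_force: [-3.3, -0.9, -0.2]
grip_width: 0.0
time: 16.2
tool_pos: [0.5042, 0.1306, 0.0339]
tcp_rot: [-0.057, 0.998, 0.0, 0.0]
contact_force: [-4.3, -0.5, 0.4]
grip_width: 0.001
time: 16.45
tool_pos: [0.5061, 0.1309, 0.0338]
tcp_rot: [-0.057, 0.998, 0.0, 0.0]
contact_force: [-4.1, -0.4, 0.7]
grip_width: -0.001
```

View pics/scene3.png

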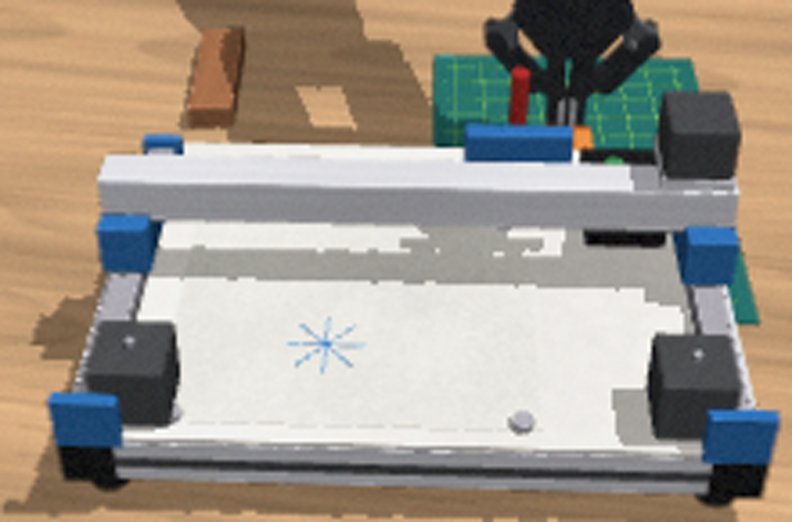

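The rear right block has come down further, from (90,395) to (90,412). I go on in 2 mm steps, one call at a time near the expected point.

```bash

python3 -m creep '[[-1,0.004,0.0005,0,0],[-1,0.004,0.0005,0,0]]'
python3 -m creep '[[-1,0.004,0.0005,0,0],[-1,0.004,0.0005,0,0]]'
```

```text
time: 16.75
tool_pos: [0.5081, 0.1311, 0.0338]
tcp_rot: [-0.057, 0.998, 0.0, -0.0]
contact_force: [-3.8, -0.3, 1.7]
grip_width: 0.001
time: 17.0
tool_pos: [0.51, 0.1314, 0.0338]
tcp_rot: [-0.057, 0.998, 0.0, -0.0]
contact_force: [-5.6, 0.2, 2.0]
grip_width: 0.0
```

```bash

python3 -m creep '[[-1,0.004,0.0005,0,0],[-1,0.004,0.0005,0,0]]'
```

```text
time: 17.25
tool_pos: [0.512, 0.1316, 0.0339]
tcp_rot: [-0.057, 0.998, -0.0, -0.0]
contact_force: [-4.8, -1.2, 1.6]
grip_width: 0.0
```

```bash

python3 -m creep '[[-1,0.004,0.0005,0,0],[-1,0.004,0.0005,0,0]]'
```

```text
time: 17.5
tool_pos: [0.5139, 0.1319, 0.0338]
tcp_rot: [-0.057, 0.998, 0.0, -0.0]
contact_force: [-5.7, -0.4, 1.7]
grip_width: 0.005
```

```bash
cat > trk.py <<'E'
import pickle,sys
from h import *
n=sys.argv[1]
c=imaging.camera('scene'); pickle.dump(c,open(n+'.pkl','wb')); save(n,c['frame'][200:345,170:390],3.6)
pts={'RR':(88/3.6+170,410/3.6+200),'RRknob':(134/3.6+170,328/3.6+200),'RL':(740/3.6+170,432/3.6+200),'FR':(165/3.6+170,140/3.6+200),'star':(328/3.6+170,340/3.6+200),'FL':(705/3.6+170,125/3.6+200)}
P0=np.array(list(pts.values()),np.float32).reshape(-1,1,2)
a=cv2.cvtColor(pickle.load(open('scene1.pkl','rb'))['frame'],cv2.COLOR_RGB2GRAY)
for m in ['scene2','scene3',n]:
    b=cv2.cvtColor(pickle.load(open(m+'.pkl','rb'))['frame'],cv2.COLOR_RGB2GRAY)
    p,s,e=cv2.calcOpticalFlowPyrLK(a,b,P0,None,winSize=(17,17),maxLevel=1)
    print(m,{k:tuple((p-P0)[i,0].round(2)) for i,k in enumerate(pts)})
E
python3 trk.py scene4
```

```text
scene2 {'RR': (np.float32(-0.07), np.float32(1.87)), 'RRknob': (np.float32(-0.53), np.float32(1.65)), 'RL': (np.float32(-0.2), np.float32(0.64)), 'FR': (np.float32(-0.24), np.float32(0.6)), 'star': (np.float32(-0.07), np.float32(0.89)), 'FL': (np.float32(-0.51), np.float32(0.21))}
scene3 {'RR': (np.float32(-0.14), np.float32(3.96)), 'RRknob': (np.float32(-1.0), np.float32(3.56)), 'RL': (np.float32(-0.5), np.float32(1.37)), 'FR': (np.float32(-0.52), np.float32(1.13)), 'star': (np.float32(-0.75), np.float32(1.76)), 'FL': (np.float32(-0.69), np.float32(0.32))}
scene4 {'RR': (np.float32(-0.13), np.float32(4.7)), 'RRknob': (np.float32(-1.01), np.float32(4.25)), 'RL': (np.float32(-0.68), np.float32(1.56)), 'FR': (np.float32(-0.6), np.float32(1.42)), 'star': (np.float32(-0.74), np.float32(2.15)), 'FL': (np.float32(-0.95), np.float32(0.44))}
```

The tracking shows the rear right corner still falling at an even 0.095 px per mm, so it isn't down yet. I continue.

```bash

python3 -m creep '[[-1,0.004,0.0005,0,0],[-1,0.004,0.0005,0,0]]'
```

```text
time: 17.8
tool_pos: [0.5157, 0.1321, 0.0338]
tcp_rot: [-0.057, 0.998, -0.0, -0.0]
contact_force: [-6.2, -1.1, 2.4]
grip_width: 0.001
```

```bash

python3 -m creep '[[-1,0.004,0.0005,0,0],[-1,0.004,0.0005,0,0]]'; python3 trk.py scene5 | tail -1
```

```text
time: 18.05
tool_pos: [0.5164, 0.1322, 0.0337]
tcp_rot: [-0.057, 0.998, -0.0, -0.002]
contact_force: [-11.4, -1.8, 8.7]
grip_width: 0.0
scene5 {'RR': (np.float32(-0.17), np.float32(4.83)), 'RRknob': (np.float32(-1.09), np.float32(4.38)), 'RL': (np.float32(-0.7), np.float32(1.66)), 'FR': (np.float32(-0.67), np.float32(1.55)), 'star': (np.float32(-0.91), np.float32(2.14)), 'FL': (np.float32(-1.01), np.float32(0.41))}
```

The push jumped from 6 to 11 N, and the rear right corner's fall has slowed. One more 1 mm step will confirm it.

```bash

python3 -m creep '[[-1,0.002,0.0002,0,0],[-1,0.002,0.0002,0,0]]'; python3 trk.py scene6 | tail -1
```

```text
time: 18.35
tool_pos: [0.5165, 0.1323, 0.0335]
tcp_rot: [-0.057, 0.998, -0.0, -0.003]
contact_force: [-14.5, -1.7, 10.5]
grip_width: 0.002
scene6 {'RR': (np.float32(-0.2), np.float32(4.83)), 'RRknob': (np.float32(-1.09), np.float32(4.37)), 'RL': (np.float32(-0.75), np.float32(1.64)), 'FR': (np.float32(-0.67), np.float32(1.55)), 'star': (np.float32(-0.89), np.float32(2.16)), 'FL': (np.float32(-0.97), np.float32(0.47))}
```

```bash
python3 - <<'E'
from h import *; import pickle
from scipy.spatial.transform import Rotation as R
c=pickle.load(open('scene6.pkl','rb'))
yaw=np.radians(6.57); Rz=R.from_euler('z',yaw).as_matrix()
le=np.array([.5784,.1453]); o=le-(Rz@[-.130,.115,0])[:2]; print('plotter origin',o)
W=lambda p:np.array([*o,0])+Rz@p
ax=np.array([220,340,0])/405.; FR=np.array([-.11,-.17,0])
pts={'RR':(.125,-.185,.06),'knob':(.1,-.165,.095),'star':(.06,-.04,.055),'RL':(.125,.185,.06)}
for h in (.0065,.008,.009,.0097):
    th=np.arcsin(h/.1847); out=[]
    for k,p in pts.items():
        p=np.array(p)
        for s in (1,-1):
            q=FR+R.from_rotvec(ax*th*s).apply(p-FR)
            if FR[2]+R.from_rotvec(ax*th*s).apply(np.array([.11,-.17,0])-FR)[2]>0: break
        out.append((k,(proj(c,W(p))-proj(c,W(q))).round(2)))
    print(h,out)
E
python3 - <<'E'
import sys; sys.path.insert(0,'.')
from h import *; import pickle
for n in('scene1','scene6'):
    c=pickle.load(open(''+n+'.pkl','rb')) 
    save('z'+n,c['frame'][295:345,180:390],3.8)
E
cd pics; python3 -c "
import cv2,numpy as np
cv2.imwrite('cmp.png',np.vstack([cv2.imread('zscene1.png'),cv2.imread('zscene6.png')]))"; ls
```

```text
plotter origin [0.72070422 0.04592944]
0.0065 [('RR', array([-0.31,  3.27])), ('knob', array([-0.87,  3.3 ])), ('star', array([-0.54,  1.44])), ('RL', array([-0.44,  0.77]))]
0.008 [('RR', array([-0.39,  4.03])), ('knob', array([-1.08,  4.07])), ('star', array([-0.67,  1.77])), ('RL', array([-0.54,  0.94]))]
0.009 [('RR', array([-0.45,  4.55])), ('knob', array([-1.23,  4.58])), ('star', array([-0.75,  1.99])), ('RL', array([-0.61,  1.05]))]
0.0097 [('RR', array([-0.5 ,  4.91])), ('knob', array([-1.33,  4.94])), ('star', array([-0.81,  2.15])), ('RL', array([-0.66,  1.13]))]
cmp.png
scene0.png
scene1.png
scene2.png
scene3.png
scene4.png
scene5.png
scene6.png
scenecrop.png
scenewedge.png
top0.png
topcrop.png
topplot.png
wr1.png
wr2.png
wr3.png
wr4.png
wr5.png
wr6.png
wr7.png
wr8.png
wr9.png
wrist0.png
zscene1.png
zscene6.png
```

```bash
python3 wr.py wr10; python3 - <<'E'
from h import *
c=imaging.camera('top'); import pickle; pickle.dump(c,open('top1.pkl','wb')); save('top1',c['frame'][80:270,170:340],3.1)
E
```

```text
[0.5164 0.1323 0.0335] [-13.64  -2.44  10.95] -0.0017104858761328385
```

View pics/cmp.png

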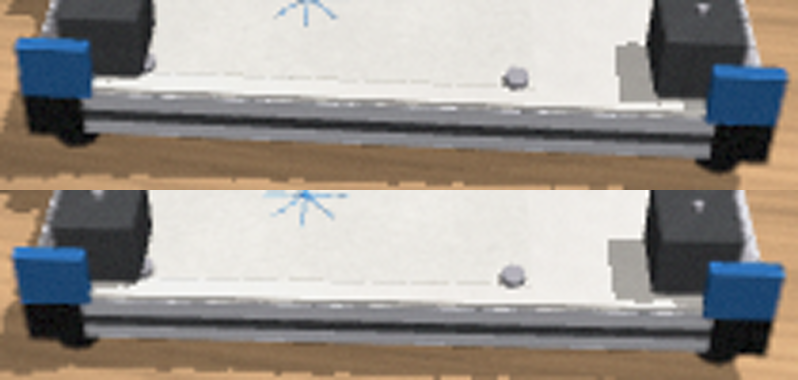

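View pics/top1.png

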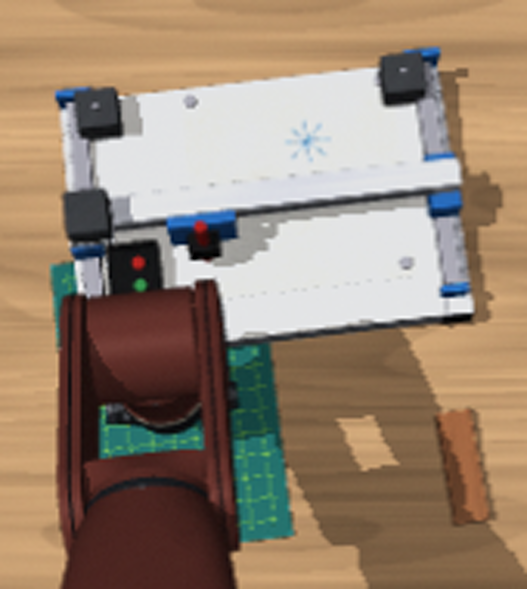

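Tracked displacement matches a drop of 8.7–9.5 mm at the rear right foot, against 8–9 mm expected. The wedge stands firm at 14 N, but the tool also presses down about 10 N, which could be friction jamming. I ease the height to check that.

```bash

python3 -m creep '[[-1,-0.001,0,0.003,0],[-1,-0.001,0,0.003,0]]'; python3 trk.py scene7 | tail -1
```

```text
time: 18.75
tool_pos: [0.5164, 0.1323, 0.0341]
tcp_rot: [-0.057, 0.998, -0.0, -0.002]
contact_force: [-8.7, -0.9, -0.7]
grip_width: -0.0
scene7 {'RR': (np.float32(-0.18), np.float32(4.83)), 'RRknob': (np.float32(-1.1), np.float32(4.38)), 'RL': (np.float32(-0.73), np.float32(1.69)), 'FR': (np.float32(-0.67), np.float32(1.53)), 'star': (np.float32(-0.85), np.float32(2.16)), 'FL': (np.float32(-0.97), np.float32(0.44))}
```

With no vertical load it holds at 8.7 N without moving, while lifting took about 5–6 N. So the foot is bearing. One small clean push makes sure it's tight.

```bash

python3 -m creep '[[-1,0.002,0.0002,0.001,0],[-1,0.002,0.0002,0.001,0]]'; python3 trk.py scene8 | tail -1
```

```text
time: 19.05
tool_pos: [0.5166, 0.1323, 0.0341]
tcp_rot: [-0.057, 0.998, -0.0, -0.003]
contact_force: [-10.1, -0.8, -0.6]
grip_width: -0.0
scene8 {'RR': (np.float32(-0.23), np.float32(4.85)), 'RRknob': (np.float32(-1.11), np.float32(4.39)), 'RL': (np.float32(-0.65), np.float32(1.76)), 'FR': (np.float32(-0.6), np.float32(1.56)), 'star': (np.float32(-0.88), np.float32(2.15)), 'FL': (np.float32(-0.96), np.float32(0.45))}
```

It's firm: 10 N and no further travel. I back straight off, rise, and look.

```bash

python3 -m creep '[[-1,-0.01,-0.001,0,0],[-1,-0.04,-0.005,0,0],[-1,-0.12,-0.014,0,0],[-1,-0.16,-0.018,0.05,0],[-1,-0.18,-0.02,0.2,0]]'; python3 -m creep '[[-1,-0.02,0,0.12,0],[-1,-0.02,0,0.2,0],[-1,-0.02,0,0.2,0]]'; python3 trk.py scene9 | tail -1; python3 wr.py wr11; python3 - <<'E'
from h import *
c=imaging.camera('top'); import pickle; pickle.dump(c,open('top2.pkl','wb')); save('top2',c['frame'][80:270,170:340],3.1)
E
```

```text
time: 19.73
tool_pos: [0.429, 0.1225, 0.1216]
tcp_rot: [-0.057, 0.998, -0.0, -0.002]
contact_force: [1.0, 0.4, 1.2]
grip_width: -0.003
time: 20.1
tool_pos: [0.4251, 0.1231, 0.2281]
tcp_rot: [-0.057, 0.998, 0.0, 0.006]
contact_force: [0.4, -1.3, -0.0]
grip_width: 0.003
scene9 {'RR': (np.float32(-0.27), np.float32(4.78)), 'RRknob': (np.float32(-1.08), np.float32(4.32)), 'RL': (np.float32(-0.61), np.float32(1.67)), 'FR': (np.float32(-1.03), np.float32(1.56)), 'star': (np.float32(-0.85), np.float32(2.17)), 'FL': (np.float32(-0.91), np.float32(0.26))}
[0.4235 0.1229 0.2254] [ 0.36 -0.57 -1.  ] -0.005763051548102462
```

View pics/wr11.png

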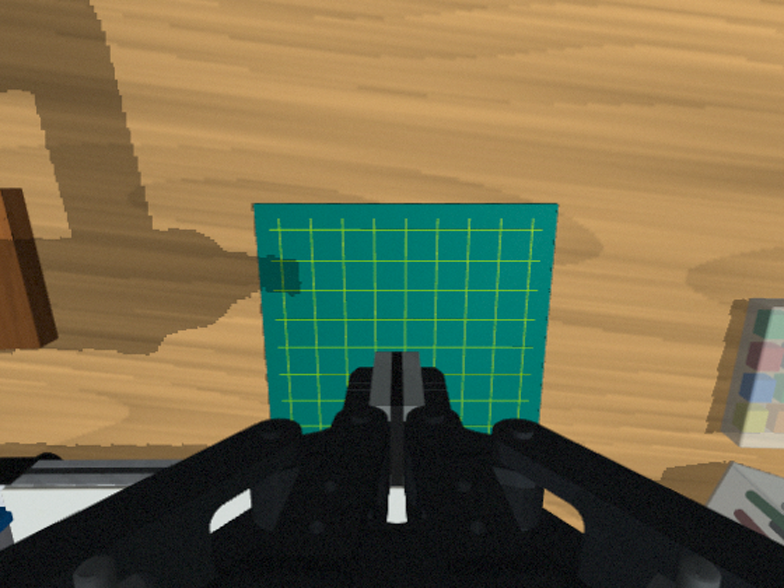

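View pics/top2.png

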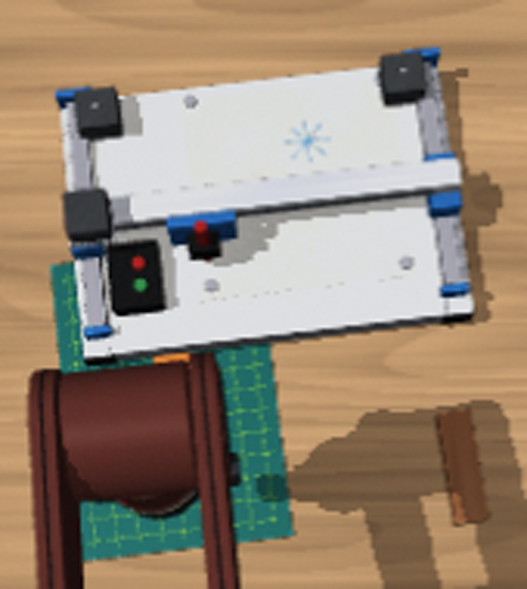

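View pics/scene9.png

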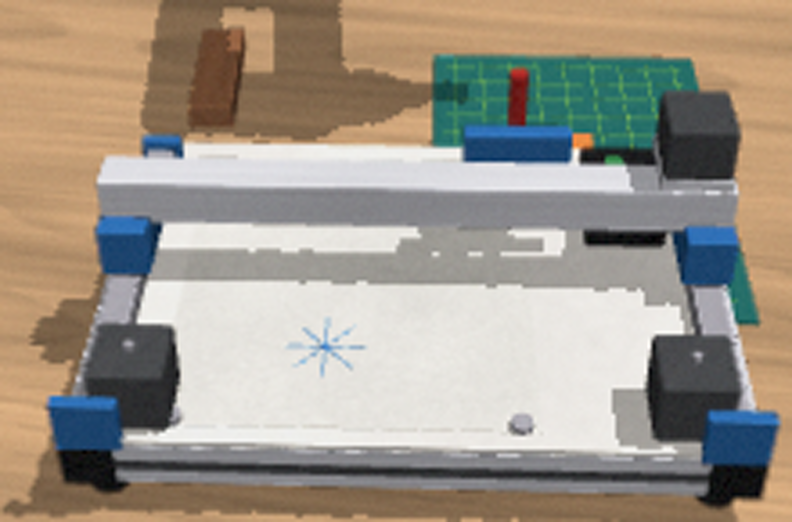

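After letting go, the plotter stays level and the wedge's end shows at the front edge, (172,358) in the top crop. I swing the arm aside for an unobstructed final check.

```bash

python3 -m creep '[[-1,0,-0.1,0,0],[-1,0,-0.2,0,0],[-1,0,-0.3,0,0],[-1,0,-0.4,0,0],[-1,0,-0.4,0,0]]'; python3 -m creep '[[-1,0,-0.02,0,0],[-1,0,-0.02,0,0],[-1,0,-0.02,0,0],[-1,0,-0.02,0,0]]'; python3 trk.py scene10 | tail -1; python3 - <<'E'
from h import *
c=imaging.camera('top'); import pickle; pickle.dump(c,open('top3.pkl','wb')); save('top3',c['frame'][140:250,170:340],4.5)
f=c['frame'];hsv=cv2.cvtColor(f,cv2.COLOR_RGB2HSV)
E
```

```text
time: 20.88
tool_pos: [0.4205, -0.0799, 0.221]
tcp_rot: [-0.055, 0.999, 0.0, -0.001]
contact_force: [1.1, 1.6, -0.5]
grip_width: 0.001
time: 21.38
tool_pos: [0.4214, -0.0865, 0.2227]
tcp_rot: [-0.058, 0.998, 0.0, 0.0]
contact_force: [-1.1, -0.3, -0.6]
grip_width: -0.001
scene10 {'RR': (np.float32(-0.25), np.float32(4.83)), 'RRknob': (np.float32(-1.08), np.float32(4.34)), 'RL': (np.float32(-0.63), np.float32(1.7)), 'FR': (np.float32(-0.64), np.float32(1.6)), 'star': (np.float32(-0.87), np.float32(2.16)), 'FL': (np.float32(-0.9), np.float32(0.39))}
```

View pics/top3.png

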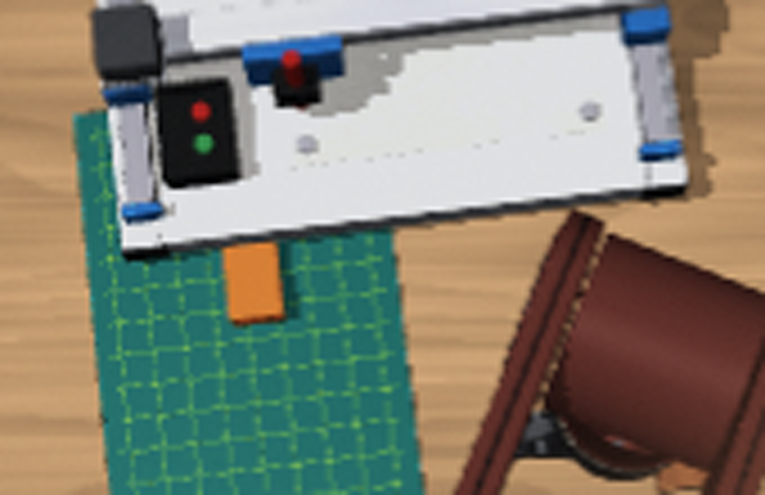

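The wedge is straight under the front edge at (255,282) with about 50 mm outside, so its tip is about 90 mm behind the face. The plotter is unchanged from when I let go. I hand in the job.

```bash
python3 -c "
from workcell import r
print(r.job_done())"
```

```text
the job is handed in; nothing more can be done
None
```

I laid the middle-sized orange wedge on the mat and pushed it straight in with closed fingers, about 60 mm right of the broken foot. I stopped when it took up firmly, let go and moved the arm clear. It took about 21 s on the robot clock. No verdict came back, so the result rests on these checks:

- **Force:** Raising the corner took about 3–6 N. At the take-up the push rose to 11–14 N within 1 mm, but part of that was the tool pressing down by about 10 N. With that removed, the wedge still held 9–10 N without moving.
- **Level:** In the scene camera the rear right corner came down about 9 mm, against 8–9 mm expected, and then stopped. It stayed there after release. I could not see the sole touch the table directly.
- **Wedge position:** It is straight, with about 50 mm still showing, so its tip is about 90 mm behind the front face.
- **Plotter position:** The tracked rear left and front right points moved slightly more than my tilt model predicted. The plotter may have slid back by up to about 2 mm, or it may be model error.
- **Other things:** I did not touch anything else.

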